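# Weigh out an order of steel spacer rings on the dial scale

## Robot

A 6-joint arm with a two-finger parallel gripper is mounted at the origin on a cart in front of the work surface, level with it; the furniture and walls round the work are solid. World frame = base frame: x ahead of the robot, y to its left, z up, the work surface at z = 0. Lengths are in mm, angles in rad, forces in N, time in s.
With the tool pointing down it reaches from about 225 to 725 mm from the base axis. Payload 3.1 kg.
Tool frame: the origin (TCP) lies at the very end of the fingers, on their centre line; the grasp point (between the pads) lies arm.pinch_z behind it (arm.pinch_z is the distance from the TCP to the grasp point, in mm); z points along the fingers, y is the line along which they close (so a half turn about z gives the same grasp; the last joint's range is limited). The gripper opens to 85 mm and grips with 20 to 120 N. Pads are 22 mm wide; open, the fingers measure 114 mm over their backs; the gripper's body (76 mm by 85 mm) begins 54 mm behind the grasp point. The pads swing forward as they close: fully open they stand 13 mm farther back than shut.
Start: joints at [1.207, 0.048, 0.099, 1.622, 0, 1.443], TCP at [122.659, 510.463, 231.312] pointing down, gripper open.
Joint ranges: [-2.91, 2.91], [-0.99, 1.94], [-1.21, 1.42], [-2.12, 2.29], [-1.49, 1.47], [-3.14, 3.14]. Speed limits (rad/s): [2.79, 2.79, 3.14, 3.14, 3.14, 3.14].

## Interface

Orientations are given as [roll, pitch, yaw] about the fixed x, y, z axes, in that order (R = Rz(yaw) Ry(pitch) Rx(roll)).
In Python, from rig import arm, eyes, job gives the robot as it stands.
- The arm moves only by the shell command python3 -m handwheel 'ROWS' [FORCE]. ROWS is a JSON object of lists of equal length, an entry for each row: "offset": the shift along the tool's x, y, z in cm, a list of three; "twist": the turn about the tool's z in degrees; "jaw": the finger opening in cm, from 0 to 8.54. In form: {"offset": [[tx, ty, tz], ...], "twist": [twist, ...], "jaw": [jaw, ...]}. A call has 1 to 12 rows; each row is the pose to reach, as a shift and turn from the pose commanded when the call began, along the tool's axes at that moment; what a row does not reach only later rows make up. A row lasts 1/12 s, in which the tool goes at most 41.7 mm and 7.16 degrees, less where a joint would pass 70% of its speed; a pose out of reach is approached as far as the arm can. A call with a gripper value outside its range is refused whole. The fingers move at their own pace and stop on an object; FORCE is the grip in N (left out, the last holds). Time passes only in rows, so rows that repeat a pose let the fingers close. It gives the time, the measured TCP pose, the force, the opening and the grip force at its end, in the units of the state.
- arm.read_state(): the state, without advancing time (a new reading comes with each control period).
- eyes.read_camera(name): name is "scene" or "side" or "wrist"; returns a dict with "frame" (480x640x3 uint8, blue, green, red), "mtx" (3x3 intrinsics, pixels), "R" (3x3) and "t" (3): a world point X has camera coordinates R X + t. Camera axes: x right, y down, z forward; pixel columns grow to the right and rows downward; lengths in mm; the calibration is good to about 2 mm. A picture is of the moment at which its call begins. There is no depth.
- job.sign_off(): hands the job in; it is judged then, once.
The state is a dict: "time_s": time; "joints": joint angles; "qd": joint speeds; "effort": joint torques, N m; "tool_pos": TCP position; "orientation": TCP orientation; "wrist_force": force on the tool from outside, world axes, zero at the start; "torque": the same for the moment, N m; "grip_width": finger opening in mm; "finger_force": force on a finger pad.
Only numpy, scipy, OpenCV 4.12 (cv2) and the standard library are available. Lean on these libraries where they do the work, as an engineer would, in place of code of your own. Each camera call takes 0.05 s, during which the arm holds its last target. There are 200 camera calls.

## Task

Weigh out a packet of steel rings: thread them one at a time onto the spindle of the scale's tray, each lowered until it lies flat on the hub or on the ring below, and stop as soon as the black pointer reaches or passes the red target marker. The tray sits loosely on the scale, so feel for the spindle, and be gentle: never push the pointer on into the red zone at the end of the dial. Leave the rings you do not need lying on the table, and do not disturb the marker or the other things on the desk.

Things in the scene. Friction and masses are not known exactly. Their poses are not given: they have to be found in the camera images.
- scale: White mechanical dial scale, fixed to the table; plinth 184 (x, from -96 to +88) x 134 (y) x 24 mm. Origin: on the table under it; x runs from the dial side to the tray side, z up. Slanted round dial, 102 mm across, at the front (centre x -52, z 63 mm); behind it a round steel tray, 98 mm across, floor 103 mm and rim 108 mm above the table, axis at x +40 mm. A spring carries the tray: 1 mm straight down per 0.3 N.
- tray_axis (a point): Fixed point on the scale's weighing axis (40 mm along its x), 118 mm above the table; it does not follow the tray. Spindle: upright steel rod, 12 mm in diameter, flat-topped, its edge barely broken, on a hub 34 mm across. Tray empty: hub top 118.5 mm, spindle top 171.5 mm above the table, both lower by 4 mm per ring loaded.
- tray_socket (a point): Black collar under the tray, fixed to the scale, on tray_axis, 84 mm up. The lift-off tray has play in its socket and stands to one side: the spindle's axis is 3.5 to 6 mm off tray_axis, in a direction that is not reported and differs each time. It stays there until pushed sideways with more than about 2 N; play ends at 7 mm. Find it by touch: a ring drops over it when within about 1.5 mm.
- pointer (a joint): Black pointer, rad clockwise seen from the front; 0 (lower left) with the tray empty. 0.2 rad per mm that the tray sinks, 0.67 rad per newton; each ring moves it by 0.75 to 0.87 rad. The graduations (0.2 rad apart) end at 3.6 rad: 18 mm, 5.4 N on the tray with the rings on it counted. Beyond lies the red overload zone, with a hard stop at 4.8 rad.
- marker (a joint): Red target marker on the dial's edge, set by hand, in the same angle as the pointer: pointer and marker show the same value when they are in line. It stays where it was set; two or three rings reach it.
- pointer_tip (a point): Tip of the black pointer, 36 mm from the dial's centre.
- marker_tip (a point): Point on the red marker 36 mm from the dial's centre.
- ring1: Steel spacer ring (one of four alike): 44 mm outer diameter, plain round hole 15 mm, 12 mm thick, about 0.12 kg (each weighs up to 7 % more or less). Origin: centre of its underside; z along its axis. Lies flat on the table at the start.
- ring2: Steel spacer ring, as ring1: 44 mm outer diameter, plain round hole 15 mm, 12 mm thick, about 0.12 kg (each weighs up to 7 % more or less). Origin: centre of its underside; z along its axis. Lies flat on the table at the start.
- ring3: Steel spacer ring, as ring1: 44 mm outer diameter, plain round hole 15 mm, 12 mm thick, about 0.12 kg (each weighs up to 7 % more or less). Origin: centre of its underside; z along its axis. Lies flat on the table at the start.
- ring4: Steel spacer ring, as ring1: 44 mm outer diameter, plain round hole 15 mm, 12 mm thick, about 0.12 kg (each weighs up to 7 % more or less). Origin: centre of its underside; z along its axis. Lies flat on the table at the start.
- orange_tape: Orange roll of tape lying flat, 100 mm across, 50 mm high, a bystander. Origin: centre of its underside.
- date_stamp: Black block stamp, 52 x 88 x 46 mm, a bystander. Origin: centre of its underside.
- stapler: Red stapler, 34 x 144 x 44 mm, a bystander. Origin: centre of its underside.
Not all that is in view belongs to the job. Leave any pink or yellow look-alike of the ring1 alone.

How it is judged:
By the outcome, as a careful person would: the job done as asked, in the order asked, and still so for the second after the job is handed in, with the robot touching nothing.
It also fails if it takes over 72 s, if anything falls off the work surface, if the arm or the gripper's body presses on something with over 40 N, if the wrist force passes 120 N, or if a joint passes its speed limit or range.

## Working session

There is one attempt and no reset: what is moved stays moved. The work goes in short steps, Python scripts to look and compute and a shell command to move; the robot and the scene stay as the last step left them, time stands still between calls to the robot, and variables do not carry over. Pictures are saved under pics/ and viewed, at most 10 in all, crops included, and the job is handed in when it is done.

```bash
ls; mkdir -p pics; python3 - <<'E'
from rig import arm, eyes, job
import cv2
print(arm.read_state(), arm.pinch_z)
for n in ["scene","side"]:
    c=eyes.read_camera(n); cv2.imwrite(f"pics/{n}0.png",c["frame"]); print(n,c["mtx"].tolist(),c["R"].tolist(),c["t"].tolist())
E
```

```text
pics
{'time_s': 0.0, 'joints': array([ 1.20721480e+00,  4.87186269e-02,  9.75999248e-02,  1.62196964e+00,
       -2.30249913e-05,  1.44301463e+00]), 'qd': array([-1.29921893e-03,  3.54806920e-05,  1.53315404e-03,  2.01827106e-03,
       -1.17979500e-03, -7.24301832e-04]), 'effort': array([ 1.92211119e-03, -3.38778126e+01,  3.20016325e+01,  2.03685486e-02,
       -1.05204310e-05,  3.46875723e-06]), 'tool_pos': array([122.44690043, 509.90717347, 230.13488735]), 'orientation': array([-3.13931639e+00, -2.69243490e-04,  2.90579254e+00]), 'wrist_force': array([ 1.32573195,  0.32947253, -1.52298789]), 'torque': array([ 0.00820243, -0.03552575,  0.02296271]), 'finger_force': 0.0, 'grip_width': 85.52626582183912} 18.700000000000003
scene [[567.9795995031205, 0.0, 324.8278309849596], [0.0, 567.9795995031205, 237.29591762298398], [0.0, 0.0, 1.0]] [[0.7858628959194922, -0.6184005686416293, 0.0004955004935535578], [-0.3143803402462746, -0.4002039959396285, -0.8608145928715373], [0.5325265350042815, 0.6763264731900294, -0.5089184523857143]] [-303.8711601891017, 341.8692704183753, 974.1568365033402]
side [[478.3709279803647, 0.0, 315.1786640112906], [0.0, 478.3709279803647, 239.97629940676552], [0.0, 0.0, 1.0]] [[-0.9846301038330072, -0.17438913212769686, -0.009591101164624052], [-0.07321817860058964, 0.46201204954044295, -0.8838461203183793], [0.1585643621631718, -0.8695592542634389, -0.46767942693323433]] [556.8555996456804, 36.17357089586929, 1221.00015512347]
```

View pics/scene0.png

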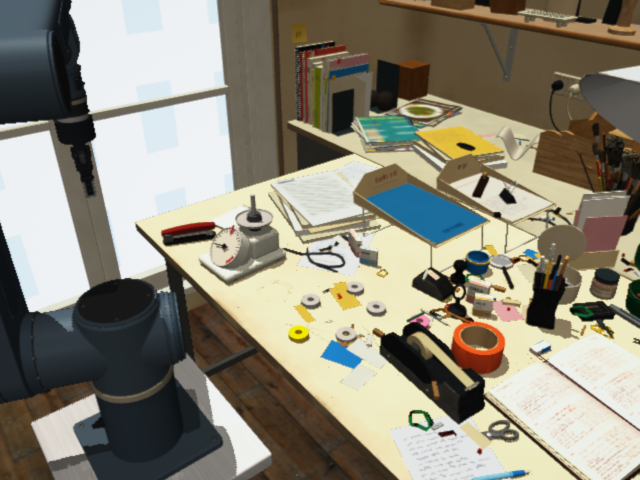

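View pics/side0.png

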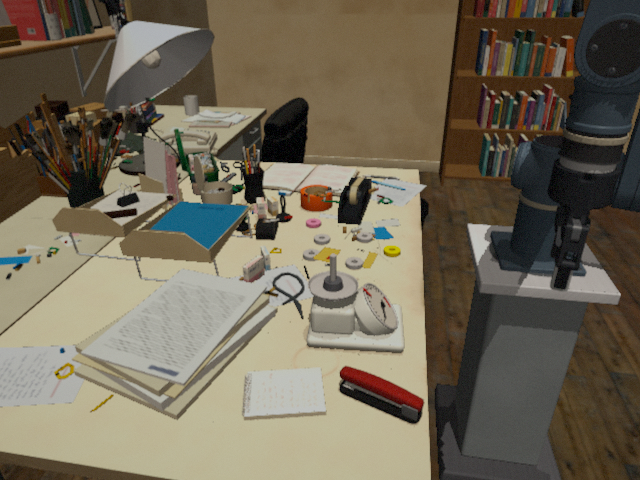

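The scene view shows four steel rings at about (311,299), (355,287), (376,308) and (346,335). The yellow look-alike is at (298,333), the pink one at (421,322), and the scale at (240,245). In the side view the rings are at (355,263), (310,254), (322,239) and (365,236). The grey, unsaturated ones fit the description. I'll confirm them in an enlarged crop, together with the dial.

```bash
cat > h.py <<'E'
import numpy as np, cv2
from rig import arm, eyes, job
def ray(c,u,v):
    d=c["R"].T@np.linalg.inv(c["mtx"])@np.array([u,v,1.]); return -c["R"].T@c["t"], d/np.linalg.norm(d)
def onz(c,u,v,z):
    o,d=ray(c,u,v); return o+d*(z-o[2])/d[2]
def tri(a,pa,b,pb):
    o1,d1=ray(a,*pa); o2,d2=ray(b,*pb)
    s=np.linalg.lstsq(np.c_[d1,-d2],o2-o1,rcond=None)[0]
    p,q=o1+d1*s[0],o2+d2*s[1]; return (p+q)/2,np.linalg.norm(p-q)
def proj(c,X):
    p=c["mtx"]@(c["R"]@np.asarray(X,float)+c["t"]); return p[:2]/p[2]
E
python3 - <<'E'
from h import *
S=eyes.read_camera("scene");D=eyes.read_camera("side")
np.set_printoptions(precision=1,suppress=True)
for p in [(311,299),(355,287),(376,308),(346,335),(298,333),(421,322)]: print("sc",onz(S,*p,12))
for p in [(355,263),(310,254),(322,239),(365,236),(392,251),(314,223)]: print("sd",onz(D,*p,12))
print("spindle top",tri(S,(253,197),D,(333,258))); print("tray",tri(S,(254,215),D,(333,287))); print("dial",tri(S,(226,249),D,(376,308)))
a=cv2.resize(S["frame"][190:280,195:290],None,fx=5,fy=5,interpolation=cv2.INTER_CUBIC)
b=cv2.resize(S["frame"][270:360,280:400],None,fx=5,fy=5,interpolation=cv2.INTER_CUBIC)
b=cv2.resize(b,(325*2-350+0,450)) if 0 else b
im=np.zeros((590,800,3),np.uint8)
im[:300,:400]=cv2.resize(b,(400,300)); im[:375,404:800]=cv2.resize(a,(396,375))
e=cv2.resize(D["frame"][225:285,290:410],None,fx=3.3,fy=3.3,interpolation=cv2.INTER_CUBIC); im[380:380+e.shape[0],404:404+e.shape[1]]=e[:210,:396]
e=cv2.resize(D["frame"][275:345,340:410],None,fx=4,fy=4,interpolation=cv2.INTER_CUBIC); im[305:585,0:280]=e
cv2.imwrite("pics/c1.png",im)
E
```

```text
sc [446.6 127.   12. ]
sc [555.8 100.5  12. ]
sc [540.2  11.1  12. ]
sc [428.9 -17.7  12. ]
sc [354.   49.4  12. ]
sc [583.1 -84.7  12. ]
sd [442.6 136.4  12. ]
sd [559.2 110.   12. ]
sd [542.5  25.   12. ]
sd [430.5 -10.4  12. ]
sd [355.8  61.8  12. ]
sd [580.9 -68.3  12. ]
spindle top (array([462.9, 382.6, 165. ]), np.float64(0.4485745570049817))
tray (array([463.9, 391.1, 108.7]), np.float64(6.88346853504142))
dial (array([375.5, 374.8,  54.3]), np.float64(6.978737249247013))
```

View pics/c1.png

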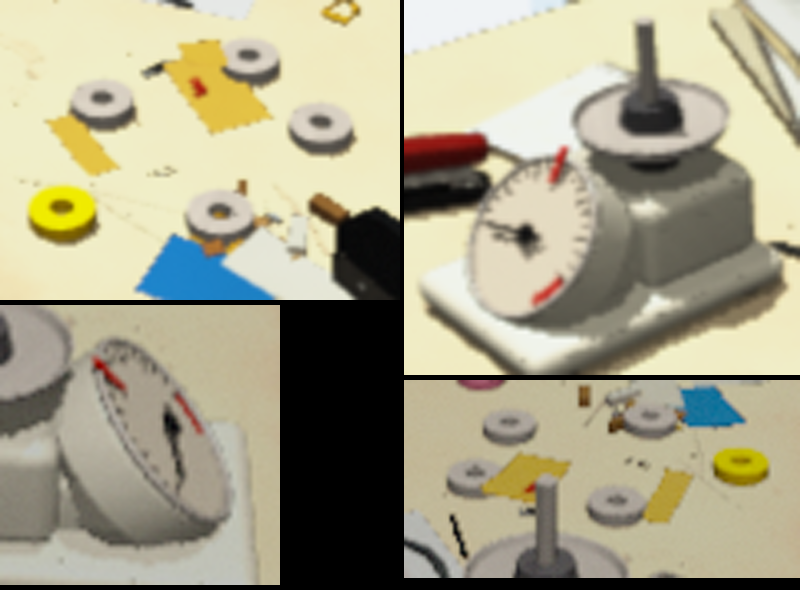

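The enlarged crop confirms it: four bare grey steel rings lie flat and the yellow and pink ones are the look-alikes. In the scene view the pointer rests at the left and the red marker is at the upper right of the dial. I'll move above the ring at about (447,131) and look with the wrist camera.

```bash
cat >> h.py <<'E'
def delta(X,yaw=None):
    s=arm.read_state(); from scipy.spatial.transform import Rotation as Ro
    R=Ro.from_euler("xyz",s["orientation"]).as_matrix(); d=R.T@(np.asarray(X,float)-s["tool_pos"])/10
    return d, s["tool_pos"], s["orientation"]
E
python3 -c "
from h import *
print(delta([447,131,180]))"
```

```text
(array([-40.40933384, -29.27193028,   5.0878376 ]), array([122.52339671, 510.11271906, 230.52826611]), array([-3.14010052e+00, -2.14612789e-04,  2.90573721e+00]))
```

```bash
python3 -m handwheel '{"offset": [[-40.4,-29.3,0],[-40.4,-29.3,0],[-40.4,-29.3,0],[-40.4,-29.3,0],[-40.4,-29.3,0],[-40.4,-29.3,0],[-40.4,-29.3,0],[-40.4,-29.3,0],[-40.4,-29.3,5],[-40.4,-29.3,5],[-40.4,-29.3,5],[-40.4,-29.3,5]], "twist": [0,0,0,0,0,0,0,0,0,0,0,0], "jaw": [8.5,8.5,8.5,8.5,8.5,8.5,8.5,8.5,8.5,8.5,6,6]}'
python3 -m handwheel '{"offset": [[0,0,0],[0,0,0],[0,0,0]], "twist": [0,0,0], "jaw": [6,6,6]}'
python3 - <<'E'
from h import *
print(delta([447,131,180]))
c=eyes.read_camera("wrist"); cv2.imwrite("pics/w1.png",c["frame"]); print(c["mtx"],-c["R"].T@c["t"],c["R"])
E
```

```text
time_s: 1.2
tool_pos: [443.9, 134.0, 182.7]
orientation: [3.141, 0.0, 2.905]
wrist_force: [0.1, 1.2, -0.3]
grip_width: 63.2
finger_force: 0.0
time_s: 1.45
tool_pos: [442.6, 135.9, 183.0]
orientation: [3.141, -0.001, 2.905]
wrist_force: [0.4, 1.0, 0.1]
grip_width: 59.9
finger_force: 0.0
(array([-0.54723145, -0.37324837,  0.29963526]), array([442.55883005, 135.90982057, 183.00424042]), array([ 3.14148632e+00, -1.36940188e-03,  2.90501714e+00]))
[[408.51212894   0.         319.36738099]
 [  0.         408.51212894 244.19579205]
 [  0.           0.           1.        ]] [365.10469714 155.14567839 325.58761362] [[ 2.34242515e-01  9.72177813e-01  8.62734824e-04]
 [ 9.24828153e-01 -2.23107198e-01  3.08084510e-01]
 [ 2.99705407e-01 -7.13686090e-02 -9.51358602e-01]]
```

View pics/w1.png

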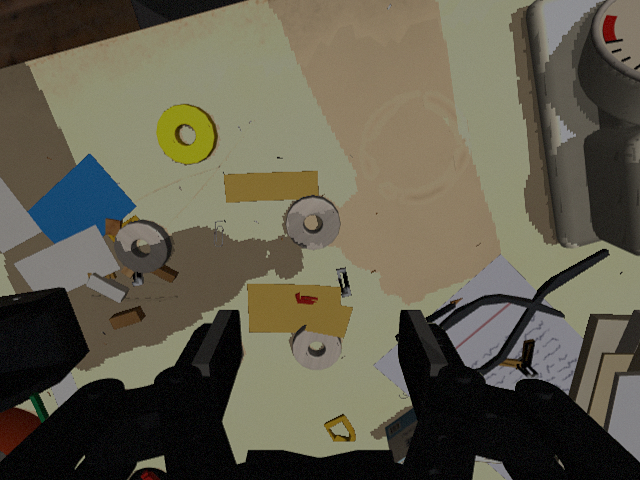

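The wrist view shows ring1's hole at (313,223), ring2's at (316,348) and ring4's at (142,246). The yellow decoy is at (186,134).

```bash
cat >> h.py <<'E'
def ringtop(c,u,v,r=36,z=12):
    f=c["frame"]; u,v=int(u),int(v); roi=f[v-r:v+r,u-r:u+r]; g=cv2.cvtColor(cv2.resize(roi,None,fx=4,fy=4,interpolation=cv2.INTER_CUBIC),cv2.COLOR_BGR2HSV)
    m=((g[...,1]<45)&(g[...,2]>95)).astype(np.uint8)
    m=cv2.morphologyEx(m,cv2.MORPH_OPEN,np.ones((5,5)))
    cs,_=cv2.findContours(m,cv2.RETR_EXTERNAL,cv2.CHAIN_APPROX_NONE); k=max(cs,key=cv2.contourArea)
    e=cv2.fitEllipse(cv2.convexHull(k)); p=((e[0][0]+.5)/4-.5+u-r,(e[0][1]+.5)/4-.5+v-r); return p,(e[1][0]/4,e[1][1]/4),onz(c,*p,z)
E
python3 - <<'E'
from h import *
np.set_printoptions(precision=1,suppress=True)
c=eyes.read_camera("wrist")
for p in [(313,223),(316,348),(142,246)]:
    print(ringtop(c,*p), onz(c,*p,12))
print(arm.read_state()["tool_pos"])
E
```

```text
((311.6362609863281, 223.21204376220703), (52.38117599487305, 53.3951530456543), array([445.8, 130.4,  12. ])) [445.8 131.5  12. ]
((315.2952308654785, 348.8008728027344), (41.11213302612305, 49.110992431640625), array([557.7, 106.2,  12. ])) [557.1 107.   12. ]
((137.65595245361328, 236.90600204467773), (29.060733795166016, 45.77358627319336), array([424.2,  -8.2,  12. ])) [432.3  -7.6  12. ]
[442.6 136.9 183.8]
```

```bash
python3 -c "
from h import *
print(delta([445.8,131,6]))"
```

```text
(array([-0.44394308, -0.51404277, 17.77859115]), array([442.57367212, 136.9389374 , 183.78718379]), array([3.14096506e+00, 4.28548970e-04, 2.90756116e+00]))
```

```bash
python3 -m handwheel '{"offset": [[-0.44,-0.48,4],[-0.44,-0.48,8],[-0.44,-0.48,12],[-0.44,-0.48,15],[-0.44,-0.48,17],[-0.44,-0.48,17.6],[-0.44,-0.48,17.6],[-0.44,-0.48,17.6]], "twist": [0,0,0,0,0,0,0,0], "jaw": [6,6,6,6,6,6,6,6]}'
python3 - <<'E'
from h import *
P=[arm.read_state()["tool_pos"] for _ in range(3)];print(P)
c=eyes.read_camera("wrist"); cv2.imwrite("pics/w2.png",c["frame"])
E
```

```text
time_s: 2.22
tool_pos: [446.8, 131.2, 8.6]
orientation: [3.141, 0.002, 2.908]
wrist_force: [-0.9, 0.2, 0.1]
grip_width: 59.7
finger_force: 0.0
[array([446.82289755, 131.16386263,   8.58872723]), array([446.82289755, 131.16386263,   8.58872723]), array([446.82289755, 131.16386263,   8.58872723])]
```

View pics/w2.png

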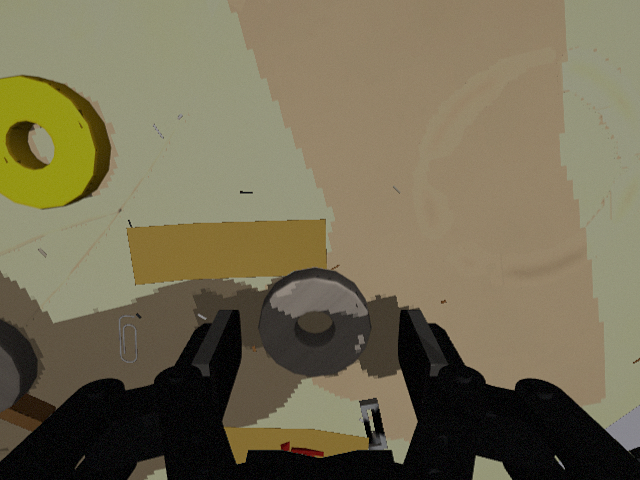

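The ring sits between the fingers, its hole centre near (315,322). I'll project the TCP and compare it with the ring along tool x, then measure the fingertip height by contact.

```bash
python3 - <<'E'
from h import *
c=eyes.read_camera("wrist");s=arm.read_state();p=s["tool_pos"].copy();p[2]=12
print(proj(c,p), onz(c,315,321,12), onz(c,315,321,12)-p)
E
python3 -m handwheel '{"offset": [[0,0,0.3],[0,0,0.5],[0,0,0.7],[0,0,0.7]], "twist": [0,0,0,0], "jaw": [6,6,6,6]}'
```

```text
[317.64101118 330.19451309] [444.1847512  130.93417876  12.        ] [-4.11617615 -0.05363537  0.        ]
time_s: 2.65
tool_pos: [446.1, 130.1, 0.1]
orientation: [-3.142, -0.0, 2.906]
wrist_force: [0.1, 0.8, -0.3]
grip_width: 60.0
finger_force: 0.0
```

```bash
python3 -m handwheel '{"offset": [[0.2,0,0],[0.2,0,0],[0.2,0,0],[0.2,0,0],[0.2,0,0]], "twist": [0,0,0,0,0], "jaw": [6,4.2,4.2,4.2,4.2]}' 20
python3 -m handwheel '{"offset": [[0,0,0],[0,0,0],[0,0,0],[0,0,0],[0,0,0],[0,0,0],[0,0,0],[0,0,0],[0,0,0],[0,0,0],[0,0,0],[0,0,0]], "twist": [0,0,-7,-14,-21,-28,-35,-42,-49,-56,-63,-70], "jaw": [5,5,5,5,5,5,5,5,5,5,5,5]}'
python3 -m handwheel '{"offset": [[0,0,0],[0,0,0],[0,0,0],[0,0,0],[0,0,0],[0,0,0],[0,0,0]], "twist": [-7,-14,-20,-20,-20,-20,-20], "jaw": [5,5,5,4.2,4.2,4.2,4.2]}' 40
python3 -c "
from h import *
print(arm.read_state()['joints'])"
```

```text
time_s: 3.07
tool_pos: [444.1, 130.6, 0.3]
orientation: [-3.141, -0.0, 2.906]
wrist_force: [-0.8, 0.2, 2.5]
grip_width: 42.8
finger_force: 20.5
time_s: 4.07
tool_pos: [444.3, 130.7, 0.0]
orientation: [-3.141, 0.0, -2.15]
wrist_force: [-0.4, 0.9, -0.1]
grip_width: 49.7
finger_force: 0.0
time_s: 4.65
tool_pos: [444.7, 130.7, 0.5]
orientation: [-3.141, 0.0, -1.808]
wrist_force: [0.7, -0.3, 2.2]
grip_width: 42.6
finger_force: 25.4
[ 1.41018291e-01 -3.06388170e-02 -4.46120320e-01  1.15432144e+00
 -1.43730660e-04 -1.19237465e+00]
```

```bash
python3 -m handwheel '{"offset": [[0,0,-1],[0,0,-5],[0,0,-9],[0,0,-13],[0,0,-17],[-30,4.1,-21.5],[-30,4.1,-21.5],[-30,4.1,-21.5],[-30,4.1,-21.5],[-30,4.1,-21.5],[-30,4.1,-21.5],[-30,4.1,-21.5]], "twist": [0,0,0,0,0,0,0,0,0,0,0,0], "jaw": [4.2,4.2,4.2,4.2,4.2,4.2,4.2,4.2,4.2,4.2,4.2,4.2]}'
python3 -m handwheel '{"offset": [[-3,0.4,-0.4],[-3,0.4,-0.4],[-3,0.4,-0.4],[-3,0.4,-0.4]], "twist": [0,0,0,0], "jaw": [4.2,4.2,4.2,4.2]}'
python3 - <<'E'
from h import *
c=eyes.read_camera("wrist"); cv2.imwrite("pics/w3.png",c["frame"]);s=arm.read_state();print(s["tool_pos"],s["orientation"])
print(proj(c,s["tool_pos"]+[0,0,12]),proj(c,[463,383,171.5]),-c["R"].T@c["t"])
E
```

```text
time_s: 5.65
tool_pos: [472.3, 419.5, 213.1]
orientation: [3.141, -0.001, -1.807]
wrist_force: [0.8, 0.1, -1.2]
grip_width: 42.4
finger_force: 25.5
time_s: 5.98
tool_pos: [475.6, 447.3, 216.4]
orientation: [3.14, -0.002, -1.807]
wrist_force: [0.2, -0.3, -0.8]
grip_width: 42.5
finger_force: 25.5
[475.86977015 446.76634481 216.86413034] [ 3.14096771e+00 -1.39052787e-03 -1.80748144e+00]
[316.48326625 338.41641763] [311.62659806 142.49221977] [456.73181081 371.21240824 359.02671951]
```

View pics/w3.png

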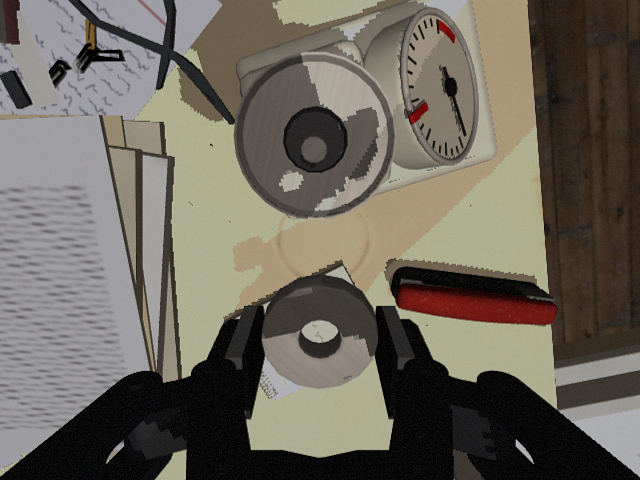

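The spindle top disc is at about (313,149) inside the dark hub, and the held ring's hole is near (320,338). The dial is also visible, with the marker at (418,113) and the pointer tip at (464,135). I'll measure both circles precisely.

```bash
cat >> h.py <<'E'
def circ(f,u,v,r,rmin,rmax,p2=12):
    k=6; roi=cv2.cvtColor(f[v-r:v+r,u-r:u+r],cv2.COLOR_BGR2GRAY); g=cv2.GaussianBlur(cv2.resize(roi,None,fx=k,fy=k,interpolation=cv2.INTER_CUBIC),(9,9),0)
    C=cv2.HoughCircles(g,cv2.HOUGH_GRADIENT_ALT,1.5,20,param1=80,param2=0.5,minRadius=int(rmin*k),maxRadius=int(rmax*k))
    return None if C is None else [((a+.5)/k-.5+u-r,(b+.5)/k-.5+v-r,q/k) for a,b,q in C[0]]
E
python3 - <<'E'
from h import *
f=cv2.imread("pics/w3.png")
print("sp",circ(f,313,149,28,9,18)); print("hole",circ(f,320,338,32,15,25)); print("outer",circ(f,320,335,70,50,65))
a=cv2.resize(f[115:185,275:355],None,fx=5,fy=5,interpolation=cv2.INTER_CUBIC); b=cv2.resize(f[265:400,250:390],None,fx=2.8,fy=2.8,interpolation=cv2.INTER_CUBIC)
im=np.zeros((380,800,3),np.uint8); im[:350,:400]=a; im[:378,404:796]=b; cv2.imwrite("pics/c2.png",im)
E
```

```text
sp None
hole [(np.float32(319.08334), np.float32(339.33334), np.float32(20.444422))]
outer None
```

View pics/c2.png

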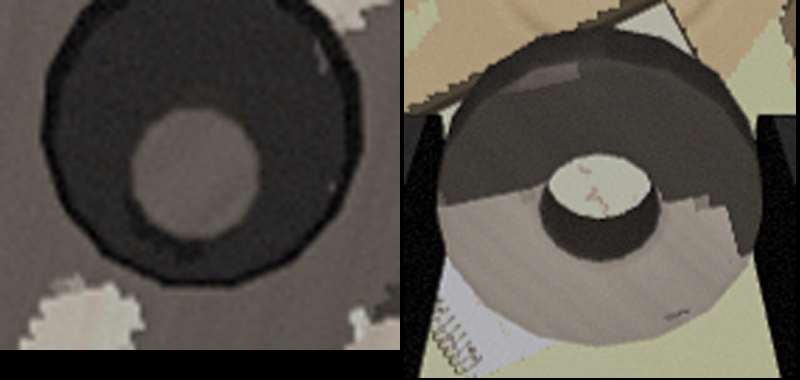

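Reading the enlarged crop: the spindle top centre is at (314.0,149.8) and the ring hole centre at (319.5,339.3). The spindle's diameter matches the known 12 mm at that depth.

```bash
python3 - <<'E'
from h import *
np.set_printoptions(precision=2,suppress=True)
c=eyes.read_camera("wrist")
P=np.mean([arm.read_state()["tool_pos"]],0)
sp=onz(c,314,149.8,171.5); hh=onz(c,319.5,339.3,P[2]+12)
yaw=arm.read_state()["orientation"][2]; d=(sp-hh)[:2]; ex=np.array([np.cos(yaw),np.sin(yaw)]); ey=np.array([np.sin(yaw),-np.cos(yaw)])
print(P,sp,hh,"tool delta mm",d@ex,d@ey)
Q=[]
for n in ["wrist","wrist","wrist","wrist"]:
    eyes.read_camera(n); Q.append(arm.read_state()["tool_pos"])
print(np.mean(Q,0),np.std(Q,0))
E
```

```text
[476.05 446.51 217.23] [462.94 385.89 171.5 ] [475.13 446.91 229.23] tool delta mm 62.17028075977729 -2.4948588005419303
[476.28 446.55 217.62] [0.05 0.13 0.08]
```

```bash
python3 -m handwheel '{"offset": [[3,-0.12,0],[6.2,-0.25,0],[6.2,-0.25,2],[6.2,-0.25,4.1],[6.2,-0.25,4.1],[6.2,-0.25,4.1],[6.2,-0.25,4.1]], "twist": [0,0,0,0,0,0,0], "jaw": [4.2,4.2,4.2,4.2,4.2,4.2,4.2]}'
python3 - <<'E'
from h import *
w=eyes.read_camera("wrist")["frame"];s=eyes.read_camera("scene")["frame"];d=eyes.read_camera("side")["frame"]
for n,f in zip("wsd",(w,s,d)): cv2.imwrite(f"pics/p1{n}.png",f)
print(arm.read_state()["tool_pos"])
im=np.zeros((600,800,3),np.uint8)
im[:300,:400]=cv2.resize(w[240:420,220:460],(400,300)); im[:300,400:]=cv2.resize(s[170:270,195:328],(400,300),interpolation=cv2.INTER_CUBIC); im[300:,:400]=cv2.resize(d[225:325,290:423],(400,300),interpolation=cv2.INTER_CUBIC)
im[300:,400:]=cv2.resize(w[120:480,220:640],(400,300))
cv2.imwrite("pics/c3.png",im)
E
```

```text
time_s: 6.87
tool_pos: [464.3, 386.9, 177.0]
orientation: [-3.141, 0.001, -1.807]
wrist_force: [0.2, -1.5, -1.3]
grip_width: 42.4
finger_force: 25.5
[464.92088567 387.66384274 177.92705168]
```

View pics/c3.png

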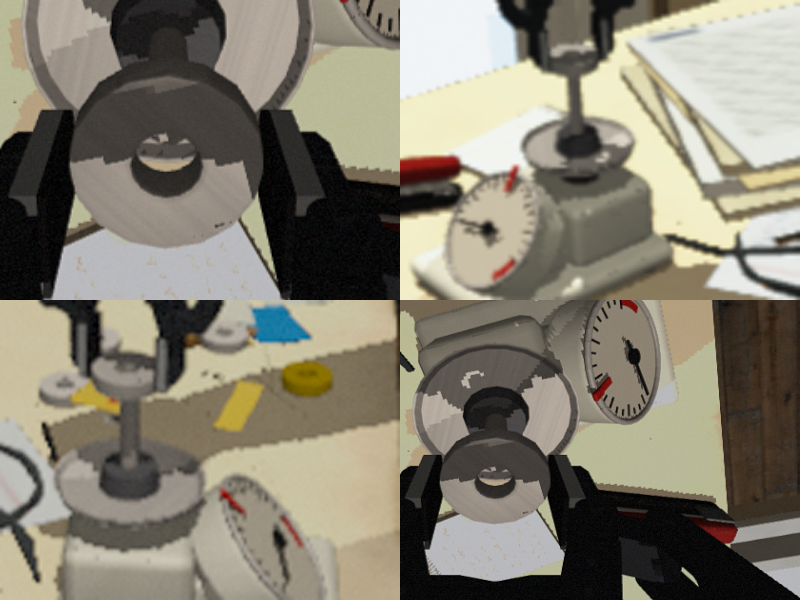

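The held ring hovers over the spindle in all three views, centred on it. The wrist view's upper right also shows the dial. I'll write a pointer-direction reader for the scene view, then lower gently by 9 mm. If the ring misses, the spindle is pressed about 3 mm (0.9 N).

```bash
cat >> h.py <<'E'
def pointer(f,c=(224.7,246.5)):
    k=6; r=24; u,v=int(c[0]),int(c[1]); g=cv2.cvtColor(cv2.resize(f[v-r:v+r,u-r:u+r],None,fx=k,fy=k,interpolation=cv2.INTER_CUBIC),cv2.COLOR_BGR2GRAY).astype(float)
    # pivot = darkest blob
    b=cv2.GaussianBlur(g,(31,31),0); y0,x0=np.unravel_index(b[84:204,84:204].argmin(),(120,120)); y0+=84;x0+=84
    A=np.arange(0,360,5); prof=[np.mean([g[int(y0-s*k*np.sin(np.radians(a))),int(x0+s*k*np.cos(np.radians(a)))] for s in np.arange(4,10,.3)]) for a in A]
    i=int(np.argmin(prof)); return (round(x0/k+u-r,1),round(y0/k+v-r,1)),int(A[i]),round(prof[i]),round(float(np.median(prof)))
E
python3 -c "
from h import *
for n in ['scene0','p1s']: print(pointer(cv2.imread(f'pics/{n}.png')))"
python3 -m handwheel '{"offset": [[0,0,0.3],[0,0,0.6],[0,0,0.8],[0,0,0.9],[0,0,0.9],[0,0,0.9]], "twist": [0,0,0,0,0,0], "jaw": [4.2,4.2,4.2,4.2,4.2,4.2]}'
python3 -c "
from h import *
f=eyes.read_camera('scene')['frame'];cv2.imwrite('pics/p2s.png',f);print(pointer(f));F=[]
for i in range(4): eyes.read_camera('side');F.append(arm.read_state()['wrist_force'])
print(F,arm.read_state()['tool_pos'])"
```

```text
((np.float64(224.2), np.float64(246.3)), 165, 118, 215)
((np.float64(224.2), np.float64(246.3)), 165, 103, 188)
time_s: 7.52
tool_pos: [463.8, 386.8, 166.7]
orientation: [3.141, -0.001, -1.807]
wrist_force: [-0.0, 0.1, -1.7]
grip_width: 42.2
finger_force: 25.5
((np.float64(224.2), np.float64(246.3)), 165, 108, 187)
[array([-0.3213605 ,  0.10486608, -2.22485391]), array([-0.49179998,  0.18891141, -1.09805021]), array([ 0.06699147, -0.4721808 , -0.57523187]), array([ 0.76221879, -0.31964817, -1.32723289])] [464.04693168 386.87925473 166.99825064]
```

The pointer hasn't moved, so the ring looks threaded. I'll confirm 6 mm deeper.

```bash
python3 -m handwheel '{"offset": [[0,0,0.3],[0,0,0.6],[0,0,0.6],[0,0,0.6]], "twist": [0,0,0,0], "jaw": [4.2,4.2,4.2,4.2]}'
python3 -c "
from h import *
f=eyes.read_camera('scene')['frame'];print(pointer(f));s=arm.read_state();print(s['wrist_force'],s['tool_pos'])"
```

```text
time_s: 8.1
tool_pos: [463.8, 386.8, 160.4]
orientation: [3.141, -0.001, -1.807]
wrist_force: [0.0, 0.6, -0.5]
grip_width: 42.7
finger_force: 25.5
((np.float64(224.2), np.float64(246.3)), 165, 108, 188)
[-0.40949187  0.44740972 -1.79462459] [463.95141888 386.87580365 160.69071325]
```

```bash
python3 -m handwheel '{"offset": [[0,0,1],[0,0,2],[0,0,3],[0,0,3.7],[0,0,4],[0,0,4.3],[0,0,4.5],[0,0,4.5],[0,0,4.5]], "twist": [0,0,0,0,0,0,0,0,0], "jaw": [4.2,4.2,4.2,4.2,4.2,4.2,4.2,4.2,4.2]}'
python3 -c "
from h import *
f=eyes.read_camera('scene')['frame'];print(pointer(f));s=arm.read_state();print(s['wrist_force'],s['tool_pos'])"
```

```text
time_s: 8.9
tool_pos: [464.3, 387.1, 116.5]
orientation: [-3.141, 0.001, -1.807]
wrist_force: [-0.1, -0.8, -0.6]
grip_width: 42.8
finger_force: 25.5
((np.float64(224.2), np.float64(246.2)), 125, 96, 191)
[-1.10564032 -0.01636253 -0.71021438] [464.36438685 387.14517033 116.7140128 ]
```

The ring is down on the hub and the pointer has risen. I'll release, rise and check.

```bash
python3 -m handwheel '{"offset": [[0,0,0],[0,0,0],[0,0,0],[0,0,-1],[0,0,-4],[0,0,-8],[0,0,-10],[0,0,-10],[0,0,-10]], "twist": [0,0,0,0,0,0,0,0,0], "jaw": [5,5.6,6,6,6,6,6,6,6]}'
python3 -c "
from h import *
f=eyes.read_camera('scene')['frame'];cv2.imwrite('pics/p3s.png',f);print(pointer(f));print(arm.read_state()['tool_pos'])
c=eyes.read_camera('wrist');cv2.imwrite('pics/p3w.png',c['frame'])
c1=dict(c); 
print('proj', delta([557,106.5,216]))
"
```

```text
time_s: 9.7
tool_pos: [465.4, 387.8, 219.5]
orientation: [-3.137, 0.004, -1.807]
wrist_force: [-0.4, -0.2, -0.3]
grip_width: 59.7
finger_force: 0.0
((np.float64(224.2), np.float64(246.2)), 105, 101, 191)
[464.56784257 387.25881996 217.22451055]
proj (array([ 25.07975711, -15.59947915,  -0.03172323]), array([463.93506091, 386.80817088, 215.62091053]), array([ 3.14113027e+00, -5.34240066e-04, -1.80667386e+00]))
```

```bash
python3 -m handwheel '{"offset": [[25.1,-15.6,0],[25.1,-15.6,0],[25.1,-15.6,0],[25.1,-15.6,0],[25.1,-15.6,0],[25.1,-15.6,0],[25.1,-15.6,0],[25.1,-15.6,0],[25.1,-15.6,4],[25.1,-15.6,8],[25.1,-15.6,12],[25.1,-15.6,12]], "twist": [7,14,21,28,35,42,49,56,63,70,77,84], "jaw": [6,6,6,6,6,6,6,6,6,6,6,6]}'
python3 -m handwheel '{"offset": [[0,0,0],[0,0,0],[0,0,0]], "twist": [6,6,6], "jaw": [6,6,6]}'
python3 - <<'E'
from h import *
c=eyes.read_camera('wrist');f=c['frame'];cv2.imwrite('pics/p4w.png',f)
s=arm.read_state();print(s['tool_pos'],s['orientation'])
p=proj(c,[557,106.5,12]);print(p)
C=circ(f,int(p[0]),int(p[1]),40,8,20);print(C)
for q in C or []: print(onz(c,q[0],q[1],12))
print(ringtop(c,p[0],p[1],45)); print(delta([557,106.5,0.3]))
E
```

```text
time_s: 10.8
tool_pos: [545.3, 105.2, 80.6]
orientation: [-3.136, -0.027, 3.004]
wrist_force: [-2.8, -0.2, -2.3]
grip_width: 60.3
finger_force: 0.0
time_s: 11.05
tool_pos: [556.0, 106.3, 94.5]
orientation: [-3.141, -0.003, 2.908]
wrist_force: [-0.1, 0.4, 0.2]
grip_width: 60.1
finger_force: 0.0
[556.83595404 106.43721503  95.55256718] [-3.14131494e+00 -7.71602241e-04  2.90840960e+00]
[318.86271101 257.04615099]
None
((318.78972244262695, 253.53639602661133), (55.77760314941406, 74.29425811767578), array([554.87539626, 106.96122135,  12.        ]))
(array([-0.02185952,  0.01254461,  9.52523957]), array([556.83595404, 106.43721503,  95.55256718]), array([-3.14131494e+00, -7.71602241e-04,  2.90840960e+00]))
```

```bash
python3 -m handwheel '{"offset": [[0,0,3],[0,0,6],[0,0,8],[0,0,9],[0,0,9.5],[0,0,9.5],[0,0,9.5],[0,0,9.5],[0,0,9.5],[0,0,9.5],[0,0,9.5]], "twist": [0,0,0,0,0,0,0,0,0,0,0], "jaw": [6,6,6,6,6,6,4.2,4.2,4.2,4.2,4.2]}' 40
python3 - <<'E'
from h import *
c=eyes.read_camera('wrist');f=c['frame'];cv2.imwrite('pics/p5w.png',f)
s=arm.read_state();print(s['tool_pos'],s['grip_width'],s['finger_force'])
print(circ(f,320,338,38,15,25),circ(f,320,328,38,15,25))
E
```

```text
time_s: 12.02
tool_pos: [558.9, 106.6, 3.2]
orientation: [3.14, 0.004, 2.906]
wrist_force: [-0.3, 0.5, 5.3]
grip_width: 42.3
finger_force: 24.4
[558.89628542 106.55356541   3.24221166] 42.42007447716139 24.42141599021852
None None
```

```bash
python3 -m handwheel '{"offset": [[0,0,0],[0,0,0]], "twist": [0,0], "jaw": [4.2,4.2]}'; python3 -m handwheel '{"offset": [[0,0,-2],[0,0,-6],[0,0,-10],[0,0,-10],[0,0,-10]], "twist": [0,0,0,0,0], "jaw": [4.2,4.2,4.2,4.2,4.2]}'
python3 - <<'E'
from h import *
c=eyes.read_camera('wrist');f=c['frame'];cv2.imwrite('pics/p6w.png',f)
s=arm.read_state();print(s['tool_pos'],s['grip_width'],s['finger_force'])
for v in (325,332,339,346): print(circ(f,320,v,36,13,26))
print(pointer(eyes.read_camera('scene')['frame']))
E
```

```text
time_s: 12.23
tool_pos: [558.9, 106.5, 3.2]
orientation: [3.14, 0.004, 2.906]
wrist_force: [-0.9, -0.7, 5.3]
grip_width: 42.5
finger_force: 24.4
time_s: 12.65
tool_pos: [560.1, 106.7, 105.1]
orientation: [3.139, 0.008, 2.906]
wrist_force: [-0.3, 0.7, -1.8]
grip_width: 42.3
finger_force: 24.1
[558.09913862 106.53455894 102.27334095] 42.70842620841037 24.05889823101461
None
None
None
None
((np.float64(224.2), np.float64(246.3)), 105, 119, 220)
```

```bash
python3 -m handwheel '{"offset": [[0,0,-4],[0,0,-8],[4,8,-11.5],[16,31.1,-11.5],[16,31.1,-11.5],[16,31.1,-11.5],[16,31.1,-11.5],[16,31.1,-11.5],[16,31.1,-11.5],[16,31.1,-11.5],[16,31.1,-11.5],[16,31.1,-11.5]], "twist": [-7,-14,-21,-28,-35,-42,-49,-56,-63,-70,-77,-84], "jaw": [4.2,4.2,4.2,4.2,4.2,4.2,4.2,4.2,4.2,4.2,4.2,4.2]}'
python3 -m handwheel '{"offset": [[0,0,0],[0,0,0],[0,0,0]], "twist": [-6,-6,-6], "jaw": [4.2,4.2,4.2]}'
python3 - <<'E'
from h import *
c=eyes.read_camera('wrist');f=c['frame'];cv2.imwrite('pics/p7w.png',f)
s=arm.read_state();print(s['tool_pos'],s['orientation'])
print(proj(c,s["tool_pos"]+[0,0,12]),proj(c,[462.9,385.9,167.5]))
for v in (325,332,339,346): print(circ(f,320,v,36,13,26))
im=np.zeros((600,800,3),np.uint8)
im[:270,:280]=cv2.resize(f[265:400,250:390],None,fx=2,fy=2,interpolation=cv2.INTER_CUBIC)
im[300:580,:320]=cv2.resize(f[115:185,275:355],None,fx=4,fy=4,interpolation=cv2.INTER_CUBIC)
im[:600,350:]=cv2.resize(f[0:180,380:515],(450,600),interpolation=cv2.INTER_CUBIC)
cv2.imwrite("pics/c4.png",im)
E
```

```text
time_s: 13.75
tool_pos: [470.9, 450.5, 212.1]
orientation: [3.137, -0.003, -1.899]
wrist_force: [-0.2, -0.5, -1.0]
grip_width: 42.1
finger_force: 24.1
time_s: 14.0
tool_pos: [473.3, 445.7, 213.3]
orientation: [3.139, -0.004, -1.809]
wrist_force: [-0.1, 0.9, -1.5]
grip_width: 42.7
finger_force: 24.1
[473.64892299 445.57852375 213.88936275] [ 3.13923553e+00 -2.86494708e-03 -1.80938338e+00]
[316.61485906 339.45947523] [308.82320292 153.54258883]
[(np.float32(318.58334), np.float32(332.08334), np.float32(20.911749))]
[(np.float32(318.58334), np.float32(332.08334), np.float32(20.911749))]
[(np.float32(318.58334), np.float32(332.08334), np.float32(20.911749))]
[(np.float32(318.58334), np.float32(332.08334), np.float32(20.911749))]
```

View pics/c4.png

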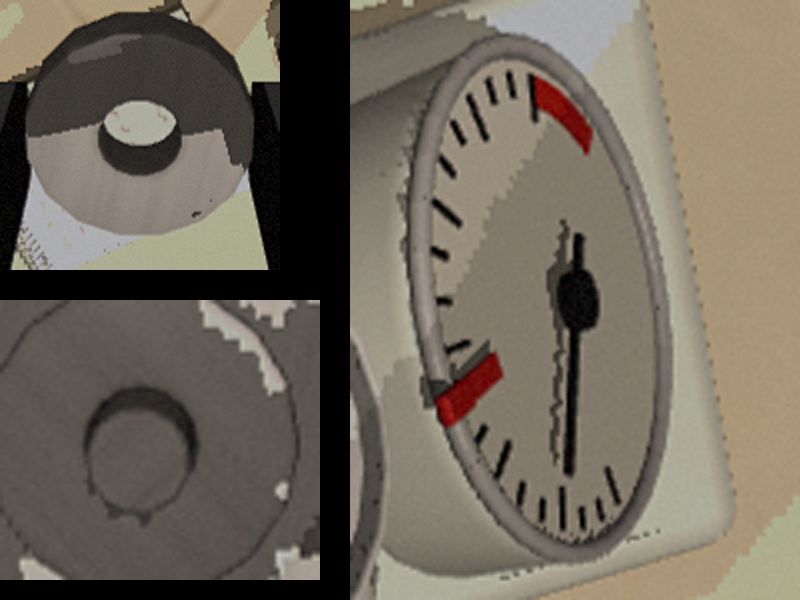

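The wrist crop shows ring1 seated flat with the spindle top at (310.2,155.8), and the held ring2 level with its hole at (318.6,332). The pointer reads about 0.75 and the marker is about 0.8 rad further on, so the reading after ring 2 needs care.

```bash
python3 - <<'E'
from h import *
np.set_printoptions(precision=2,suppress=True)
c=eyes.read_camera("wrist"); s=arm.read_state();P=s["tool_pos"]
yaw=s["orientation"][2]; ex=np.array([np.cos(yaw),np.sin(yaw)]); ey=np.array([np.sin(yaw),-np.cos(yaw)])
sp=onz(c,310.2,155.8,167.5)
for dz in (0,-3):
    hh=onz(c,318.9,332.1,P[2]+12+dz); d=(sp-hh)[:2]; print(P,sp,hh,d@ex,d@ey)
print("vs known spindle",delta([464.0,386.9,180]))
E
```

```text
[473.91 445.53 214.45] [462.88 386.96 167.5 ] [472.44 442.72 226.45] 56.43988941024478 -3.8911257569432722
[473.91 445.53 214.45] [462.88 386.96 167.5 ] [472.84 444.4  223.45] 58.17331427740078 -3.8929374924503795
vs known spindle (array([ 5.92, -0.43,  3.46]), array([473.91, 445.53, 214.45]), array([ 3.14, -0.  , -1.81]))
```

```bash
python3 -m handwheel '{"offset": [[3,-0.2,0],[5.84,-0.41,0],[5.84,-0.41,2],[5.84,-0.41,3.8],[5.84,-0.41,3.8],[5.84,-0.41,4.2],[5.84,-0.41,4.5],[5.84,-0.41,4.7],[5.84,-0.41,4.7],[5.84,-0.41,4.7]], "twist": [0,0,0,0,0,0,0,0,0,0], "jaw": [4.2,4.2,4.2,4.2,4.2,4.2,4.2,4.2,4.2,4.2]}'
python3 -c "
from h import *
f=eyes.read_camera('scene')['frame'];print(pointer(f));s=arm.read_state();print(s['wrist_force'],s['tool_pos'])"
```

```text
time_s: 14.93
tool_pos: [465.0, 388.9, 169.9]
orientation: [-3.141, 0.001, -1.806]
wrist_force: [0.8, 0.8, -0.9]
grip_width: 42.8
finger_force: 24.1
((np.float64(224.2), np.float64(246.2)), 95, 105, 191)
[ 0.21025781  0.08706055 -0.83924777] [464.93254263 388.87368548 169.88882236]
```

```bash
python3 -m handwheel '{"offset": [[0,0,-0.2],[0.06,0.06,-0.2],[0.06,0.06,0],[0.06,0.06,0.2],[0.06,0.06,0.2],[0.06,0.06,0.2]], "twist": [0,0,0,0,0,0], "jaw": [4.2,4.2,4.2,4.2,4.2,4.2]}'
python3 -c "
from h import *
f=eyes.read_camera('scene')['frame'];print(pointer(f));s=arm.read_state();print(s['wrist_force'],s['tool_pos'])"
```

```text
time_s: 15.48
tool_pos: [463.6, 387.9, 166.6]
orientation: [3.141, -0.001, -1.807]
wrist_force: [0.9, 0.1, -0.9]
grip_width: 42.6
finger_force: 24.1
((np.float64(224.2), np.float64(246.2)), 115, 114, 191)
[-0.56915248 -0.00504031 -0.88166487] [463.61120863 387.88522187 166.65482631]
```

```bash
python3 -m handwheel '{"offset": [[0,0,0.2],[0,0,0.4],[0,0,0.6],[0,0,0.6],[0,0,0.6]], "twist": [0,0,0,0,0], "jaw": [4.2,4.2,4.2,4.2,4.2]}'
python3 -c "
from h import *
f=eyes.read_camera('scene')['frame'];print(pointer(f));s=arm.read_state();print(s['wrist_force'],s['tool_pos'])"
```

```text
time_s: 15.95
tool_pos: [463.6, 387.9, 160.6]
orientation: [3.141, -0.0, -1.807]
wrist_force: [-0.2, -0.1, -1.3]
grip_width: 42.1
finger_force: 24.1
((np.float64(224.2), np.float64(246.2)), 105, 111, 191)
[-0.07396358 -0.87521299 -1.12257365] [463.70265553 387.96214222 160.79240841]
```

```bash
python3 -m handwheel '{"offset": [[0,0,1],[0,0,2],[0,0,2.7],[0,0,3],[0,0,3.3],[0,0,3.5],[0,0,3.5],[0,0,3.5]], "twist": [0,0,0,0,0,0,0,0], "jaw": [4.2,4.2,4.2,4.2,4.2,4.2,4.2,4.2]}'
python3 -c "
from h import *
f=eyes.read_camera('scene')['frame'];print(pointer(f));s=arm.read_state();print(s['wrist_force'],s['tool_pos'])"
```

```text
time_s: 16.67
tool_pos: [463.9, 388.1, 126.4]
orientation: [-3.141, 0.0, -1.807]
wrist_force: [-1.0, -0.8, -0.7]
grip_width: 42.4
finger_force: 24.2
((np.float64(224.2), np.float64(246.2)), 70, 118, 190)
[-1.0968228  -1.00584727  0.08727502] [463.93707127 388.19120727 126.57050861]
```

Ring2 is seated and loaded. I'll release, rise and go to the viewing pose to read pointer against marker.

```bash
python3 -m handwheel '{"offset": [[0,0,0],[0,0,0],[0,0,0],[0,0,-1],[0,0,-4],[0,0,-8],[-3,0.2,-8.8],[-5.9,0.4,-8.8],[-5.9,0.4,-8.8],[-5.9,0.4,-8.8],[-5.9,0.4,-8.8]], "twist": [0,0,0,0,0,0,0,0,0,0,0], "jaw": [5,5.6,6,6,6,6,6,6,6,6,6]}'
python3 - <<'E'
from h import *
f=eyes.read_camera('scene')['frame'];print(pointer(f))
c=eyes.read_camera('wrist');f=c['frame'];cv2.imwrite('pics/p8w.png',f);print(arm.read_state()["tool_pos"])
g=cv2.imread('pics/p7w.png')
for n,q in (("ring1",g),("ring2",f)):
    h=cv2.cvtColor(q,cv2.COLOR_BGR2HSV); m=((h[...,1]>120)&((h[...,0]<8)|(h[...,0]>172))).astype(np.uint8); m[:,:395]=0; m[:,490:]=0; m[185:]=0
    k,_,st,ce=cv2.connectedComponentsWithStats(m); print(n,[(st[i].tolist(),ce[i].round(1)) for i in range(1,k) if st[i][4]>20])
im=cv2.resize(f[0:180,380:515],(450,600),interpolation=cv2.INTER_CUBIC); im=np.hstack([im,cv2.resize(f[80:230,250:380],(350,404),interpolation=cv2.INTER_CUBIC)[:404].copy() if 0 else np.vstack([cv2.resize(f[70:210,250:380],(350,377),interpolation=cv2.INTER_CUBIC),np.zeros((223,350,3),np.uint8)])])
cv2.imwrite('pics/c5.png',im)
E
```

```text
time_s: 17.63
tool_pos: [473.5, 446.0, 214.0]
orientation: [3.141, -0.001, -1.806]
wrist_force: [-0.5, -0.7, 0.5]
grip_width: 60.0
finger_force: 0.0
((np.float64(224.2), np.float64(246.2)), 70, 116, 190)
[473.6115297  445.41563477 214.22933051]
ring1 [([434, 23, 19, 23, 169], array([443.2,  33. ])), ([405, 106, 21, 22, 212], array([415. , 116.6]))]
ring2 [([436, 22, 18, 24, 172], array([444.6,  32.7])), ([406, 105, 21, 23, 217], array([416.1, 116.3]))]
```

View pics/c5.png

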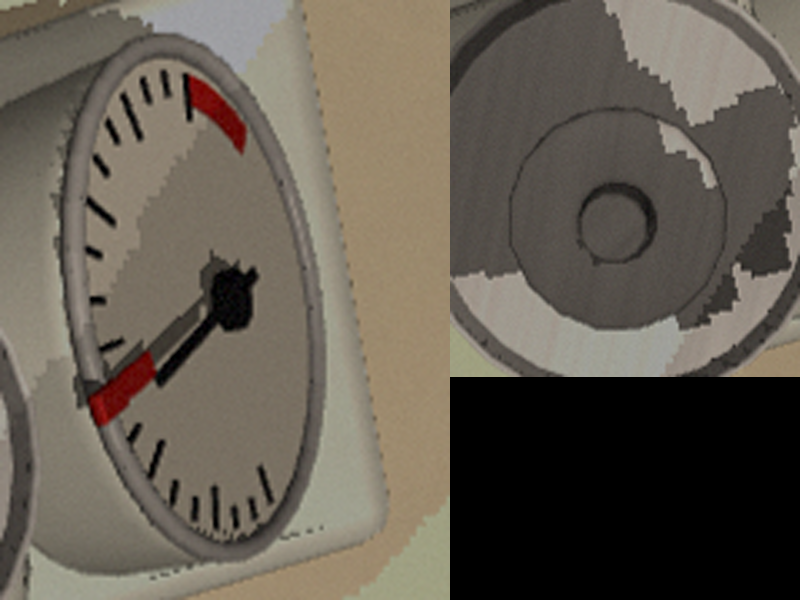

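The pointer tip at about (162,382) in the crop looks roughly 0.1 rad short of the red marker's centre line, and both rings lie flat. Since parallax could mislead at that margin, I'll cross-check numerically with triangulated dial points and the scene view.

```bash
python3 - <<'E'
from h import *
np.set_printoptions(precision=2,suppress=True)
S=eyes.read_camera("scene");W=eyes.read_camera("wrist");D=eyes.read_camera("side")
def reds(f,x0,x1,y0,y1):
    k=4; q=cv2.resize(f[y0:y1,x0:x1],None,fx=k,fy=k,interpolation=cv2.INTER_CUBIC); h=cv2.cvtColor(q,cv2.COLOR_BGR2HSV); m=((h[...,1]>110)&((h[...,0]<8)|(h[...,0]>172))).astype(np.uint8)
    n,l,st,ce=cv2.connectedComponentsWithStats(m); out=[]
    for i in sorted(range(1,n),key=lambda i:-st[i][4])[:3]:
        r=cv2.minAreaRect(np.argwhere(l==i)[:,::-1].astype(np.float32)); b=cv2.boxPoints(r)
        e=sorted(range(4),key=lambda j:np.linalg.norm(b[j]-b[(j+1)%4])); m1,m2=[(b[j]+b[(j+1)%4])/2 for j in e[:2]]
        T=lambda p:(np.array(p)+.5)/k-.5+[x0,y0]
        out.append((st[i][4],T(ce[i]),T(m1),T(m2)))
    return out
for n,c,b in (("W",W,(395,495,0,185)),("S",S,(203,250,215,275)),("D",D,(340,400,280,335))):
    print(n)
    for r in reds(c["frame"],*b): print(r)
def fine(f,c,r0,r1):
    k=6;u,v=int(c[0]),int(c[1]);r=int(r1+8);g=cv2.cvtColor(cv2.resize(f[v-r:v+r,u-r:u+r],None,fx=k,fy=k,interpolation=cv2.INTER_CUBIC),cv2.COLOR_BGR2GRAY).astype(float)
    x0,y0=[(c[i]-int(c[i])+r+.5)*k-.5 for i in (0,1)]; A=np.arange(0,360,1)
    return np.array([np.mean([g[int(y0-s*k*np.sin(np.radians(a))),int(x0+s*k*np.cos(np.radians(a)))] for s in np.arange(r0,r1,.3)]) for a in A])
f=S["frame"]; p=pointer(f)[0]; pr=fine(f,p,4,9); print("scene ptr",p,[(a,int(pr[a])) for a in range(40,110,4)])
pr=fine(W["frame"],(449.9,89.4),10,30); print("wrist ptr",[(a,int(pr[a])) for a in range(205,260,3)])
E
```

```text
W
(np.int32(3489), array([416.15, 116.53]), array([406.59, 125.02]), array([426.78, 107.58]))
(np.int32(2782), array([444.56,  32.89]), array([433.94,  23.71]), array([454.98,  42.41]))
(np.int32(16), array([412.06, 103.94]), array([412.75, 103.63]), array([411.35, 104.33]))
S
(np.int32(1337), array([207.95, 225.5 ]), array([214.62, 225.88]), array([202.62, 225.88]))
(np.int32(310), array([231.46, 229.2 ]), array([232.96, 224.74]), array([230.09, 233.36]))
(np.int32(296), array([228.96, 259.47]), array([232.48, 256.75]), array([225.48, 262.19]))
D
(np.int32(332), array([366.53, 291.63]), array([362.88, 288.12]), array([370.78, 295.46]))
(np.int32(219), array([386.65, 301.59]), array([383.68, 297.09]), array([389.8 , 306.26]))
scene ptr (np.float64(224.2), np.float64(246.2)) [(40, 182), (44, 175), (48, 167), (52, 156), (56, 145), (60, 137), (64, 135), (68, 132), (72, 119), (76, 116), (80, 135), (84, 159), (88, 174), (92, 184), (96, 187), (100, 188), (104, 190), (108, 190)]
wrist ptr [(205, 82), (208, 69), (211, 64), (214, 67), (217, 71), (220, 70), (223, 16), (226, 6), (229, 5), (232, 50), (235, 98), (238, 111), (241, 113), (244, 112), (247, 112), (250, 111), (253, 111), (256, 111), (259, 109)]
```

Two views taken from opposite sides agree: the pointer is short of the marker by 8–9 image degrees. A third ring is needed. ring3 at about (542,17) is the freest, so I'll check its clearance to the black dispenser and work out the move.

```bash
python3 - <<'E'
from h import *
np.set_printoptions(precision=1,suppress=True)
S=eyes.read_camera("scene");D=eyes.read_camera("side")
print("disp near end", onz(S,380,335,50),onz(S,380,340,0),onz(S,400,335,60), "side", onz(D,340,205,50), onz(D,340,220,0))
print("ring3 S",ringtop(S,376,308,14),"D",ringtop(D,322,239,14))
print(delta([542,17,214]))
E
```

```text
disp near end [452.6 -93.2  50. ] [483.9 -63.2  -0. ] [ 474.9 -125.7   60. ] side [ 513.4 -120.2   50. ] [ 513.3 -124.5    0. ]
ring3 S ((368.67010736465454, 308.8021411895752), (28.671449661254883, 34.85072326660156), array([525.5,  19. ,  12. ])) D ((321.58437156677246, 238.32221221923828), (10.932160377502441, 16.503660202026367), array([544.2,  21.3,  12. ]))
(array([ 40.1, -16.7,   0. ]), array([473.7, 445.7, 214.4]), array([-3.1,  0. , -1.8]))
```

```bash
python3 -m handwheel '{"offset": [[40,-16.8,0],[40,-16.8,0],[40,-16.8,0],[40,-16.8,0],[40,-16.8,0],[40,-16.8,0],[40,-16.8,0],[40,-16.8,0],[40,-16.8,0],[40,-16.8,0],[40,-16.8,0],[40,-16.8,2]], "twist": [7,14,21,28,35,42,49,56,63,70,77,84], "jaw": [6,6,6,6,6,6,6,6,6,6,6,6]}'
python3 -m handwheel '{"offset": [[0,0,4],[0,0,8],[0,0,10],[0,0,10],[0,0,10]], "twist": [6,6,6,6,6], "jaw": [6,6,6,6,6]}'
python3 - <<'E'
from h import *
np.set_printoptions(precision=1,suppress=True)
c=eyes.read_camera('wrist');f=c['frame'];cv2.imwrite('pics/p9w.png',f)
s=arm.read_state();P=s['tool_pos'];print(P,s['orientation'])
p=proj(c,[543,18,12]);print(p,ringtop(c,p[0],p[1],55))
# contrast-free: outline vs cream table by Hough at several places
for r in (50,60):
  for a,b in ((8,20),(30,46)):
    C=circ(f,int(p[0]),int(p[1]),r,a,b)
    print(a,[(q,onz(c,q[0],q[1],12)) for q in C or []])
E
```

```text
time_s: 18.98
tool_pos: [546.5, 13.2, 198.3]
orientation: [-3.14, 0.009, 2.998]
wrist_force: [0.9, 1.1, 0.7]
grip_width: 60.1
finger_force: 0.0
time_s: 19.4
tool_pos: [542.1, 18.1, 92.9]
orientation: [-3.141, -0.003, 2.906]
wrist_force: [0.5, 0.0, 0.2]
grip_width: 60.0
finger_force: 0.0
[544.   18.1  95.2] [3.1 0.  2.9]
[318.3 258. ] ((320.50148010253906, 257.2448425292969), (60.42264938354492, 72.62967681884766), array([542.8,  19.3,  12. ]))
8 []
30 []
8 []
30 []
```

```bash
python3 -m handwheel '{"offset": [[0.05,0.05,3],[0.05,0.05,6],[0.05,0.05,8],[0.05,0.05,9],[0.05,0.05,9.2],[0.05,0.05,9.2],[0.05,0.05,9.2],[0.05,0.05,9.2],[0.05,0.05,9.2],[0.05,0.05,9.2],[0.05,0.05,9.2]], "twist": [0,0,0,0,0,0,0,0,0,0,0], "jaw": [6,6,6,6,6,6,4.2,4.2,4.2,4.2,4.2]}' 40
python3 -m handwheel '{"offset": [[0,0,-2],[0,0,-6],[0,0,-10],[0,0,-10],[0,0,-10]], "twist": [0,0,0,0,0], "jaw": [4.2,4.2,4.2,4.2,4.2]}'
```

```text
time_s: 20.37
tool_pos: [545.6, 18.5, 5.1]
orientation: [3.141, 0.005, 2.906]
wrist_force: [-1.3, -0.4, 5.4]
grip_width: 42.7
finger_force: 20.0
time_s: 20.78
tool_pos: [546.6, 18.5, 106.6]
orientation: [3.14, 0.009, 2.906]
wrist_force: [0.9, 0.1, -1.5]
grip_width: 42.6
finger_force: 19.6
```

```bash
python3 -m handwheel '{"offset": [[0,0,-4],[1.6,4,-8],[3.3,8,-11],[17,39.8,-11],[17,39.8,-11],[17,39.8,-11],[17,39.8,-11],[17,39.8,-11],[17,39.8,-11],[17,39.8,-11],[17,39.8,-11],[17,39.8,-11]], "twist": [-7,-14,-21,-28,-35,-42,-49,-56,-63,-70,-77,-84], "jaw": [4.2,4.2,4.2,4.2,4.2,4.2,4.2,4.2,4.2,4.2,4.2,4.2]}'
python3 -m handwheel '{"offset": [[0,0,0],[0,0,0],[0,0,0],[0,0,0]], "twist": [-6,-6,-6,-6], "jaw": [4.2,4.2,4.2,4.2]}'
python3 - <<'E'
from h import *
np.set_printoptions(precision=2,suppress=True)
eyes.read_camera('wrist');c=eyes.read_camera('wrist');f=c['frame'];cv2.imwrite('pics/p10w.png',f)
s=arm.read_state();P=s["tool_pos"];print(P,s['orientation'])
print("pred",proj(c,P+[0,0,12]),proj(c,P+[0,0,7]))
for v in (320,327,334,341): print(circ(f,320,v,36,13,26))
# ring outer width: rows scan vs black fingers
h=cv2.cvtColor(f,cv2.COLOR_BGR2GRAY)
for r in range(322,346,6): 
    L=h[r]; a=320
    while L[a-26]>45 and a>240:a-=1
    b=320
    while L[b+26]>45 and b<400:b+=1
    print(r,a-26,b+26)
g=cv2.imread('pics/p7w.png');h=cv2.cvtColor(g,cv2.COLOR_BGR2GRAY)
for r in range(322,346,6): 
    L=h[r]; a=320
    while L[a-26]>45 and a>240:a-=1
    b=320
    while L[b+26]>45 and b<400:b+=1
    print('r2',r,a-26,b+26)
E
```

```text
time_s: 21.78
tool_pos: [469.2, 447.7, 209.9]
orientation: [3.139, -0.002, -1.904]
wrist_force: [0.9, -0.0, -0.4]
grip_width: 42.3
finger_force: 19.7
time_s: 22.12
tool_pos: [471.0, 444.3, 211.0]
orientation: [3.141, -0.002, -1.81]
wrist_force: [0.2, 0.1, -1.5]
grip_width: 42.6
finger_force: 19.7
[471.4  444.13 211.92] [ 3.14 -0.   -1.81]
pred [316.94 339.51] [317.01 332.42]
None
None
None
None
322 264 376
328 262 376
334 263 361
340 263 376
r2 322 262 376
r2 328 262 377
r2 334 262 376
r2 340 262 376
```

```bash
python3 - <<'E'
from h import *
for n in ("w3","p7w","p10w"):
    h=cv2.GaussianBlur(cv2.cvtColor(cv2.imread(f"pics/{n}.png"),cv2.COLOR_BGR2GRAY),(3,3),0)
    print(n,"col319 r300-394",h[300:394:2,319].tolist())
    m=(h[290:385,285:355]<55).astype(np.uint8); k,l,st,ce=cv2.connectedComponentsWithStats(m)
    print([(st[i].tolist(),ce[i].round(1).tolist()) for i in range(1,k) if st[i][4]>60])
    v=int(sorted([(st[i][4],st[i][1]) for i in range(1,k)])[-1][1])+290
    print(" row",v+6, h[v+6,285:355:2].tolist())
E
```

```text
w3 col319 r300-394 [61, 61, 61, 62, 59, 59, 58, 59, 59, 60, 132, 175, 174, 174, 173, 173, 165, 162, 152, 169, 175, 133, 38, 38, 40, 42, 42, 41, 45, 87, 134, 138, 142, 141, 140, 140, 138, 135, 134, 134, 133, 131, 131, 130, 144, 171, 173]
[([14, 41, 42, 26, 547], [34.9, 56.3])]
 row 337 [141, 142, 141, 138, 130, 132, 118, 56, 36, 38, 98, 159, 174, 173, 174, 170, 169, 161, 157, 171, 174, 175, 175, 170, 135, 46, 34, 37, 87, 108, 109, 125, 134, 143, 131]
p7w col319 r300-394 [55, 55, 55, 55, 56, 56, 55, 65, 160, 172, 172, 172, 172, 172, 171, 171, 173, 172, 157, 53, 39, 39, 38, 41, 42, 44, 79, 132, 138, 141, 140, 138, 138, 136, 136, 135, 135, 132, 131, 131, 129, 151, 172, 170, 171, 169, 170]
[([15, 34, 42, 28, 536], [35.2, 51.0])]
 row 330 [125, 132, 137, 145, 145, 141, 131, 78, 38, 92, 168, 172, 170, 157, 153, 167, 171, 171, 172, 172, 171, 172, 172, 173, 173, 128, 38, 32, 53, 57, 57, 63, 65, 75, 98]
p10w col319 r300-394 [60, 60, 60, 60, 60, 61, 58, 86, 167, 173, 172, 173, 172, 173, 172, 172, 173, 173, 146, 47, 39, 38, 40, 41, 40, 46, 96, 137, 139, 140, 138, 138, 136, 136, 138, 136, 132, 134, 135, 133, 133, 168, 173, 170, 170, 170, 170]
[([15, 37, 40, 24, 503], [34.8, 50.8])]
 row 333 [139, 139, 140, 141, 143, 140, 135, 78, 38, 34, 41, 103, 164, 164, 166, 172, 172, 173, 173, 172, 172, 173, 171, 139, 59, 32, 32, 45, 115, 133, 137, 136, 137, 137, 137]
```

```bash
python3 - <<'E'
from h import *
np.set_printoptions(precision=2,suppress=True)
c=eyes.read_camera("wrist"); s=arm.read_state();P=s["tool_pos"]
yaw=s["orientation"][2]; ex=np.array([np.cos(yaw),np.sin(yaw)]); ey=np.array([np.sin(yaw),-np.cos(yaw)])
for dz in (-3,-5):
    hh=onz(c,318.7,332,P[2]+12+dz); d=np.array([462.85,387.0])-hh[:2]; print(P,hh-P,d@ex,d@ey)
print(delta([464.,388,170]), pointer(eyes.read_camera("scene")["frame"]))
E
```

```text
[471.44 444.18 212.14] [-0.8  -1.14  9.  ] 56.293140267537474 -5.678521573270041
[471.44 444.18 212.14] [-0.52 -0.01  7.  ] 57.454178422136415 -5.6741977758764985
(array([ 5.63, -0.61,  4.22]), array([471.44, 444.18, 212.14]), array([ 3.14, -0.  , -1.81])) ((np.float64(224.2), np.float64(246.2)), 70, 117, 190)
```

```bash
python3 -m handwheel '{"offset": [[3,-0.3,0],[5.7,-0.57,0],[5.7,-0.57,2],[5.7,-0.57,4],[5.7,-0.57,4],[5.7,-0.57,4],[5.7,-0.57,4],[5.7,-0.57,4]], "twist": [0,0,0,0,0,0,0,0], "jaw": [4.2,4.2,4.2,4.2,4.2,4.2,4.2,4.2]}'
python3 -c "
from h import *
print(pointer(eyes.read_camera('scene')['frame']),delta([463.5,387.6,165]))"
```

```text
time_s: 22.98
tool_pos: [464.0, 389.2, 173.8]
orientation: [-3.14, 0.002, -1.807]
wrist_force: [0.9, 0.1, -1.6]
grip_width: 42.4
finger_force: 19.7
((np.float64(224.2), np.float64(246.2)), 70, 116, 190) (array([0.18498396, 0.01011043, 0.8891232 ]), array([464.00844061, 389.35971908, 173.89556135]), array([-3.13958800e+00,  2.25268651e-03, -1.80658727e+00]))
```

```bash
python3 -m handwheel '{"offset": [[0.15,0,0],[0.15,0,0.3],[0.15,0,0.6],[0.15,0,0.8],[0.15,0,1],[0.15,0,1],[0.15,0,1]], "twist": [0,0,0,0,0,0,0], "jaw": [4.2,4.2,4.2,4.2,4.2,4.2,4.2]}'
python3 -c "
from h import *
print(pointer(eyes.read_camera('scene')['frame']),delta([463.5,387.6,165]))"
```

```text
time_s: 23.62
tool_pos: [462.5, 387.0, 161.4]
orientation: [3.141, -0.001, -1.807]
wrist_force: [1.2, -0.8, -1.0]
grip_width: 42.3
finger_force: 19.7
((np.float64(224.2), np.float64(246.2)), 70, 113, 190) (array([-0.07240881, -0.07589545, -0.33203418]), array([462.59065245, 387.07150655, 161.68054718]), array([ 3.14106129e+00, -6.69147468e-04, -1.80659369e+00]))
```

```bash
python3 -m handwheel '{"offset": [[-0.05,-0.05,0.5],[-0.05,-0.05,1],[-0.05,-0.05,1.5],[-0.05,-0.05,2],[-0.05,-0.05,2.3],[-0.05,-0.05,2.5],[-0.05,-0.05,2.6],[-0.05,-0.05,2.6],[-0.05,-0.05,2.6]], "twist": [0,0,0,0,0,0,0,0,0], "jaw": [4.2,4.2,4.2,4.2,4.2,4.2,4.2,4.2,4.2]}'
python3 -c "
from h import *
print(pointer(eyes.read_camera('scene')['frame']),arm.read_state()['tool_pos'],arm.read_state()['wrist_force'])"
```

```text
time_s: 24.42
tool_pos: [463.3, 387.5, 136.2]
orientation: [3.141, -0.0, -1.807]
wrist_force: [-1.1, -1.9, 0.7]
grip_width: 42.4
finger_force: 19.8
((np.float64(224.2), np.float64(246.2)), 40, 103, 185) [463.26570194 387.51498513 136.30965322] [-0.83327467 -1.37900205 -0.24342163]
```

```bash
python3 -m handwheel '{"offset": [[0,0,0],[0,0,0],[0,0,0],[0,0,-1],[0,0,-4],[0,0,-7.8],[-3,0.2,-7.8],[-5.9,0.4,-7.8],[-5.9,0.4,-7.8],[-5.9,0.4,-7.8],[-5.9,0.4,-7.8]], "twist": [0,0,0,0,0,0,0,0,0,0,0], "jaw": [5,5.6,6,6,6,6,6,6,6,6,6]}'
python3 - <<'E'
from h import *
S=eyes.read_camera('scene')['frame'];print(pointer(S))
c=eyes.read_camera('wrist');f=c['frame'];cv2.imwrite('pics/p11w.png',f);cv2.imwrite('pics/p11s.png',S)
g=cv2.cvtColor(f,cv2.COLOR_BGR2GRAY)
A=range(120,300,6); print("wrist ptr",[(a,int(np.mean([g[int(round(89.4-s*np.sin(np.radians(a)))),int(round(449.9+s*np.cos(np.radians(a))))] for s in np.arange(9,22,.5)]))) for a in A])
# stack: ring top circle, centre vs spindle top; side-view stack height
k=circ(f,315,165,60,40,58); print(k,circ(f,312,160,25,10,16), [proj(c,[462.9,386.9,z]) for z in (142.5,159.5)], 408*44/(359-146))
h=cv2.cvtColor(S,cv2.COLOR_BGR2GRAY); print("scene col", h[185:222:1,254].tolist())
E
```

```text
time_s: 25.38
tool_pos: [473.2, 445.7, 214.1]
orientation: [3.141, -0.001, -1.806]
wrist_force: [0.3, 0.2, -0.2]
grip_width: 59.9
finger_force: 0.0
((np.float64(224.2), np.float64(246.2)), 35, 107, 185)
wrist ptr [(120, 77), (126, 85), (132, 90), (138, 33), (144, 5), (150, 34), (156, 81), (162, 94), (168, 103), (174, 105), (180, 106), (186, 109), (192, 107), (198, 107), (204, 105), (210, 106), (216, 104), (222, 102), (228, 108), (234, 106), (240, 104), (246, 100), (252, 97), (258, 99), (264, 99), (270, 104), (276, 104), (282, 107), (288, 106), (294, 102)]
[(np.float32(312.33334), np.float32(155.08333), np.float32(42.103886))] [(np.float32(311.08334), np.float32(153.83333), np.float32(15.24487)), (np.float32(311.08334), np.float32(153.83333), np.float32(12.658394))] [array([310.96446571, 151.03936668]), array([310.24566834, 154.35072897])] 84.28169014084507
scene col [231, 236, 236, 236, 236, 236, 236, 236, 236, 236, 236, 235, 229, 186, 124, 98, 76, 74, 76, 77, 81, 92, 103, 102, 89, 85, 82, 86, 95, 85, 83, 84, 92, 85, 84, 76, 51]
```

The pointer, now at 144° in the wrist view, is clearly past the marker at 219° and short of the red zone at 95°. The top ring's outline is a circle of the expected size (84 px), centred on the spindle, and the gripper is clear.

```bash
python3 -c "
from h import *
print(job.sign_off())"
```

```text
the job is handed in; nothing more can be done
None
```

I threaded three rings onto the spindle and handed the job in at about 25 s: the pointer is past the marker and short of the red zone, and the fourth ring was left on the table; the judge's result was not returned.

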